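# Gauge a gib-head key in the stall's screw gauge

### The job

Gauge the gib-head key: lay it flat on the steel bed of the red screw gauge with its shank under the spindle, then turn the ratchet cap at the very top clockwise until the ratchet slips, and stop there without forcing it on. Leave the key clamped, let go of everything, and leave the hammer, spanner and bearing where they lie.

Things in the scene. Friction and masses are not known exactly. Their poses are not given: they have to be found in the camera images.
- key_head (a point): Centre of the raised head of the gib-head key, a plain steel bar of about 0.17 kg lying loose on the table. Head 22 (x) by 16 (y) by 26 mm (z); this point is 13 mm above the flat underside. z up. Grasp it here, across y (16 mm).
- key: The same gib-head key; origin on the underside below the head's centre. The shank, 16 mm wide (y) and 10 mm thick, runs from the head along +x to x = 119 mm, its underside flush with the head's.
- bed: Flat steel bed of the red screw gauge, 44 mm wide (y), from x = -128 to x = +22 mm; origin on its upper face, exactly under the spindle axis, 35 mm above the table. z up. The key is slid in from the open front (-x), head outside. The spindle above, a round steel bar of 14 mm diameter, starts with its flat tip 14 to 19 mm above the bed (not measured).
- gauge: The gauge's red frame, fixed to the table, axes as the bed's; origin on the table under the spindle axis. Base plate 90 mm wide (y), 18 mm high, x = -120 to 80 mm. Column from x = +42 mm on, 50 mm wide. Its arm carries the spindle, 37 mm and more above the bed.
- jib_front (a point): Front (-x) face of the arm that carries the spindle: 22 mm in front of the spindle axis, 98 mm above the table. A gripper holding the key's head 90 to 95 mm in front of the axis clears it and the drum.
- cap (a point): Centre of the ratchet cap, on the upright spindle axis, 165 mm above the table: knurled dark steel cylinder, 26 mm diameter, 30 mm high, nothing above or beside it. Turning it clockwise from above drives the drum through a ratchet. It stays at its height. Free running takes about 0.19 N m; the ratchet slips at 0.29 N m: then the cap turns on at that steady torque, the drum stands still.
- drum_mid (a point): Centre of the graduated steel drum under the cap, 36 mm diameter, 30 mm high; its top is 15 mm below the cap's centre. Per full turn clockwise the spindle goes down 20 mm; 1.4 to 2.6 rad reach the key. It holds by itself. The worn ratchet slips through 0.9 rad in all, then jams, and turning on overloads the key. Turning the drum itself bypasses the ratchet.
- hammer: Bystander: hammer lying on the table.
- spanner: Bystander: steel spanner lying on the table.
- bearing: Bystander: steel bearing ring, 60 mm outside, 16 mm high, lying on the table.
Things that resemble listed ones, but are neither listed nor needed, are in the scene too. What is shaped like the key but orange is not meant.

How it is judged:
By the outcome, as a careful person would: the job done as asked, in the order asked, and still so for the second after the job is handed in, with the robot touching nothing.
It also fails if it takes over 67 s, if anything falls off the work surface, if the arm or the gripper's body presses on something with over 40 N, if the wrist force passes 120 N, or if a joint passes its speed limit or range.

### The arm

A 7-joint arm with a two-finger parallel gripper is mounted at the origin on the work surface. World frame = base frame: x ahead of the robot, y to its left, z up, the work surface at z = 0. Lengths are in m, angles in degrees, forces in N, time in s.
With the tool pointing down it reaches from about 0.425 to 0.875 m from the base axis. Payload 4.7 kg.
Tool frame: the origin (TCP) lies at the very end of the fingers, on their centre line; the grasp point (between the pads) lies 19 mm behind it (env.grasp_offset is the distance from the TCP to the grasp point, in m); z points along the fingers, y is the line along which they close (so a half turn about z gives the same grasp; the last joint's range is limited). The gripper opens to 87 mm and grips with 3 to 60 N. Pads are 19 mm wide; open, the fingers measure 117 mm over their backs; the gripper's body (75 mm by 190 mm) begins 51 mm behind the grasp point.
Start: joints at [0.808, 18.392, -4.016, 83.108, 1.295, 78.541, -3.26], TCP at [0.65, -0, 0.223] pointing down, gripper open.
Joint ranges: [-163.93, 163.93], [-17.29, 119.83], [-79.2, 71.16], [3.27, 140.29], [-89.18, 269.18], [5.43, 117.66], [-154.24, 154.24]. Speed limits (degrees/s): [147.25, 147.25, 180, 180, 180, 180, 180].

### API

Orientations are given as [roll, pitch, yaw] about the fixed x, y, z axes, in that order (R = Rz(yaw) Ry(pitch) Rx(roll)).
In Python, from cell import env gives the robot as it stands. The module is installed in compiled form; this text tells all that it offers.
- The arm moves only by the tool drive_tool, never from a script. Its argument "moves" is one flat list of numbers, 5 for each row, row after row: the shift along the tool's x, y, z in units of 40 mm (1.0 is 40 mm), then the turn about the tool's z in units of 10 degrees (1.0 is 10 degrees), then the finger opening in mm, from 0 to 87. A call has 1 to 5 rows; each row is the pose to reach, as a shift and turn from the pose commanded when the call began, along the tool's axes at that moment; what a row does not reach only later rows make up. A row lasts 1/8 s, in which the tool goes at most 62.5 mm and 10.7 degrees, less where a joint would pass 70% of its speed; a pose out of reach is approached as far as the arm can. A call with a gripper value outside its range is refused whole. The fingers move at their own pace and stop on an object; "squeeze" is the grip in N (left out, the last holds). Time passes only in rows, so rows that repeat a pose let the fingers close. It gives the time, the measured TCP pose, the force, the opening and the grip force at its end, in the units of the state.
- env.get_obs(): the state, without advancing time (a new reading comes with each control period).
- env.read_camera(name): name is "scene" or "side" or "wrist"; returns (picture, depth): 420x560x3 uint8, red, green, blue; 420x560 float32, m along the optical axis (not along the pixel's ray), 0 where there is no reading.
- env.camera_model(name): a dict with "K" (3x3 intrinsics, pixels), "rvec" (rotation vector, rad) and "tvec" (3), from world to camera coordinates, as OpenCV has them; the wrist camera has in their place "tool_from_camera" (4x4, takes a point from camera to tool coordinates, whose origin is the TCP and whose axes are the flange's). Camera axes: x right, y down, z forward; pixel columns grow to the right and rows downward; lengths in m; the calibration is good to about 2 mm. The wrist camera is an equidistant fisheye: a pixel r from the principal point sees the ray r / f radians off the axis. A picture is of the moment at which its call begins: read the wrist's pose just before it. camera_model takes no time and is no camera call.
- env.sign_off(): hands the job in; it is judged then, once.
The state is a dict: "time_s": time; "qpos": joint angles; "joint_velocities": joint speeds; "effort": joint torques, N m; "tool_pos": TCP position; "tool_rot": TCP orientation; "force": force on the tool from outside, world axes, zero at the start; "wrist_torque": the same for the moment, N m; "grip_width": finger opening in m; "grasp_force": force on a finger pad.
Only numpy, scipy, OpenCV 4.12 (cv2) and the standard library are available. Lean on these libraries where they do the work, as an engineer would, in place of code of your own. Each camera call takes 0.05 s, during which the arm holds its last target. There are 200 camera calls.

## Working session

There is one attempt and no reset: what is moved stays moved. The work goes in short steps, Python scripts to look and compute and a tool call to move; the robot and the scene stay as the last step left them, time stands still between calls to the robot, and variables do not carry over. Pictures are saved under pics/ and viewed, at most 10 in all, crops included, and the job is handed in when it is done.

Besides the shell and the picture viewer there is one more tool, called after "Request:" by a JSON object that holds its "fn" and its "kwargs", one argument or row to a line. drive_tool: Moves the arm, as the interface text tells. Its arguments: {"type":"object","properties":{"moves":{"type":"array","items":{"type":"number"}},"squeeze":{"type":"number"}},"required":["moves"]}

```bash
mkdir -p pics; cat > h.py <<'E'
import numpy as np, cv2
from cell import env
from scipy.spatial.transform import Rotation as R
def cloud(name):
    im,d=env.read_camera(name); m=env.camera_model(name); K=np.array(m["K"])
    v,u=np.mgrid[:420,:560]
    c=np.dstack([(u-K[0,2])/K[0,0]*d,(v-K[1,2])/K[1,1]*d,d])
    Rm=cv2.Rodrigues(np.array(m["rvec"],float))[0]
    return im,d,(c-np.array(m["tvec"]).ravel())@Rm
def save(im,n): cv2.imwrite("pics/"+n,im[:,:,::-1])
E
python3 - <<'E'
from h import *
for n in("scene","side"):
    im,d,P=cloud(n); np.savez(n+".npz",im=im,d=d,P=P); save(im,n+".png")
    print(n,env.camera_model(n))
print(env.get_obs())
E
```

```text
scene {'K': array([[382.53242809,   0.        , 281.5316384 ],
       [  0.        , 382.53242809, 209.61136208],
       [  0.        ,   0.        ,   1.        ]]), 'rvec': array([ 1.91063264,  1.33373318, -0.62034358]), 'tvec': array([-0.22003576, -0.23828439,  1.41326474])}
side {'K': array([[516.63621768,   0.        , 277.81379524],
       [  0.        , 516.63621768, 215.64321537],
       [  0.        ,   0.        ,   1.        ]]), 'rvec': array([ 0.77658532, -2.55955636,  1.17719479]), 'tvec': array([0.49564855, 0.29974962, 1.09849837])}
{'time_s': 0.1, 'qpos': array([ 0.80971219, 18.43604241, -4.01372491, 83.16716797,  1.29464378,
       78.54207349, -3.25869027]), 'joint_velocities': array([ 0.00961978, -0.15571551,  0.06591557, -0.11159295,  0.00930921,
       -0.01136638,  0.02201651]), 'effort': array([ 1.37795760e-04, -4.92569017e+01, -4.06077392e-01, -3.13399816e+01,
       -6.42974046e-02,  3.95253638e-02,  6.49213871e-05]), 'tool_pos': array([ 6.49502568e-01, -8.81634942e-05,  2.21563227e-01]), 'tool_rot': array([-1.79899921e+02,  5.69490432e-03,  8.99993952e+01]), 'force': array([-0.24214926, -0.07870853, -0.28149192]), 'wrist_torque': array([0.02625825, 0.03329487, 0.02078385]), 'grasp_force': 0.0, 'grip_width': 0.0870499598934492}
```

View pics/scene.png

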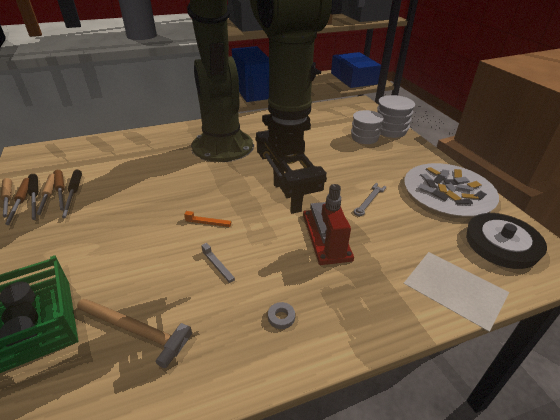

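View pics/side.png

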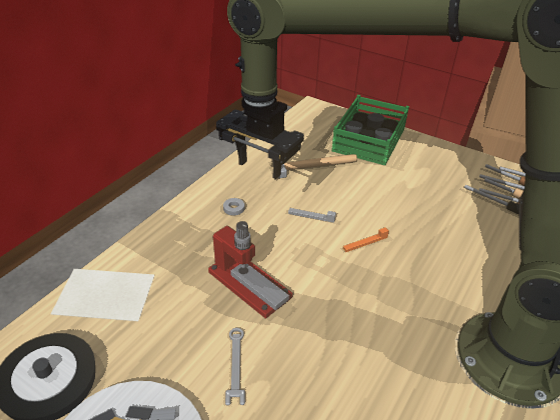

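Scene view: steel key with its head at about (207,249) and shank end at (232,278); the orange decoy is at (190,216). The gauge's cap is at (335,190) and its bed at about (315,215). In the side view the key head is at (332,216), the cap at (242,228), and the bed front at about (285,297).

```bash
python3 - <<'E'
from h import *
for n in("scene","side"):
    z=np.load(n+".npz"); im=z["im"].astype(int);P=z["P"]
    pts={"scene":dict(kh=(207,249),tip=(231,277),cap=(335,190),bed=(318,222)),"side":dict(kh=(333,216),tip=(291,211),cap=(242,228),bed=(262,282))}[n]
    for k,(u,v) in pts.items(): print(n,k,P[v,u].round(4))
    kh=P[pts["kh"][1],pts["kh"][0]]
    m=(np.linalg.norm(P[...,:2]-kh[:2],axis=2)<.16)&(P[...,2]>.005)&(P[...,2]<.045)&(z["d"]>0)&(np.ptp(im,axis=2)<30)
    q=P[m]; 
    rect=cv2.minAreaRect(q[:,:2].astype(np.float32)); print("key",len(q),rect,"maxz",q[:,2].max())
    print(" head pts",(q[q[:,2]>.017]).mean(0),(q[:,2]>.017).sum())
    cp=P[pts["cap"][1],pts["cap"][0]]
    m=(np.linalg.norm(P[...,:2]-cp[:2],axis=2)<.05)&(P[...,2]>.14)&(P[...,2]<.2)&(z["d"]>0)&(np.ptp(im,axis=2)<30)
    q=P[m]; print("cap",len(q),q.min(0),q.max(0), "top", q[q[:,2]>q[:,2].max()-.006].mean(0))
    m=(np.linalg.norm(P[...,:2]-cp[:2],axis=2)<.16)&(P[...,2]>.028)&(P[...,2]<.042)&(z["d"]>0)&(np.ptp(im,axis=2)<40)
    q=P[m]; print("bed",len(q),cv2.minAreaRect(q[:,:2].astype(np.float32)),np.median(q[:,2]))
    red=(im[...,0]>90)&(im[...,1]<60)&(np.linalg.norm(P[...,:2]-cp[:2],axis=2)<.18)&(P[...,2]>.005)&(z["d"]>0)
    q=P[red]; print("red",len(q),cv2.minAreaRect(q[:,:2].astype(np.float32)))
E
```

```text
scene kh [ 0.5401 -0.1673  0.0239]
scene tip [ 0.6364 -0.1318  0.0087]
scene cap [0.6077 0.1391 0.1788]
scene bed [0.5499 0.1335 0.0339]
key 318 ((0.5813606381416321, -0.1522374004125595), (0.13134071230888367, 0.016452278941869736), 17.81635284423828) maxz 0.02934494854562694
 head pts [ 0.53314192 -0.16846812  0.02411004] 57
cap 241 [0.58226609 0.12579121 0.14042246] [0.6159254  0.16029037 0.18220559] top [0.59955224 0.14249337 0.1799625 ]
bed 310 ((0.5630944967269897, 0.128642275929451), (0.039981357753276825, 0.20730476081371307), 65.9096450805664) 0.034523785110378985
red 410 ((0.5804072022438049, 0.1468934267759323), (0.08795055747032166, 0.19146020710468292), 78.87781524658203)
side kh [ 0.521  -0.1625  0.0226]
side tip [ 0.6353 -0.132   0.0065]
side cap [0.5876 0.1557 0.1832]
side bed [0.5389 0.1501 0.0351]
key 277 ((0.5808118581771851, -0.14975889027118683), (0.12873311340808868, 0.023283924907445908), 18.426376342773438) maxz 0.031054770289132894
 head pts [ 0.52888209 -0.16473999  0.02501771] 47
cap 274 [0.57911127 0.12947077 0.14015091] [0.61347851 0.16374786 0.18441856] top [0.59561226 0.14675628 0.18085314]
bed 1003 ((0.544837236404419, 0.15666291117668152), (0.047617387026548386, 0.1523466557264328), 78.52262115478516) 0.0354594089133869
red 1742 ((0.5752360224723816, 0.15133005380630493), (0.0902830958366394, 0.1971205621957779), 79.41189575195312)
```

Request:
{"fn": "drive_tool", "kwargs": {
  "moves": [-1.0, -0.75, 0.4, 1, 87, -2.0, -1.5, 0.8, 2, 87, -3, -2.25, 1.2, 3, 87, -4.15, -3.0, 1.8, 4, 87, -4.15, -3.0, 1.8, 5, 87]
}}

```text
time_s: 0.72
tool_pos: [0.5253, -0.1711, 0.1481]
tool_rot: [-179.8, 0.3, 39.2]
force: [1.0, 0.5, 0.5]
grip_width: 0.0873
grasp_force: 0.0
```

Request:
{"fn": "drive_tool", "kwargs": {
  "moves": [0, 0, 0, 1, 87, 0, 0, 0, 2.2, 87, 0, 0, 0, 2.2, 87, 0, 0, 0, 2.2, 87]
}}

```text
time_s: 1.23
tool_pos: [0.5299, -0.1659, 0.1503]
tool_rot: [-180.0, 0.0, 18.2]
force: [0.7, 0.4, 0.1]
grip_width: 0.0869
grasp_force: 0.0
```

```bash
cat >> h.py <<'E'
def wrist():
    o=env.get_obs(); im,d=env.read_camera("wrist"); m=env.camera_model("wrist"); K=np.array(m["K"]); T=np.array(m["tool_from_camera"])
    v,u=np.mgrid[:420,:560]; x=(u-K[0,2])/K[0,0]; y=(v-K[1,2])/K[1,1]; r=np.hypot(x,y)+1e-9
    t=np.tan(np.minimum(r,1.5)); c=np.dstack([x/r*t*d,y/r*t*d,d])
    p=c@T[:3,:3].T+T[:3,3]
    return im,d,p,p@R.from_euler("xyz",o["tool_rot"],degrees=True).as_matrix().T+o["tool_pos"],o
E
python3 - <<'E'
from h import *
im,d,p,P,o=wrist(); save(im,"w1.png"); np.savez("w1.npz",im=im,d=d,p=p,P=P)
print(o["tool_pos"],o["tool_rot"],o["qpos"]); print(env.camera_model("wrist"))
E
```

```text
[ 0.52987427 -0.16590597  0.15032613] [-1.79989465e+02  2.27724820e-02  1.81639882e+01] [  7.12189617   9.5773744    8.32133517 102.50538581  -1.48357614
  68.04770481 -55.95186077]
{'K': array([[325.1922621 ,   0.        , 280.87173535],
       [  0.        , 325.1922621 , 207.68618686],
       [  0.        ,   0.        ,   1.        ]]), 'tool_from_camera': array([[ 8.97858224e-05, -9.55108754e-01, -2.96255395e-01,
         8.16654875e-02],
       [ 9.99999983e-01,  3.86299049e-05,  1.78528598e-04,
         2.29750144e-05],
       [-1.59069910e-04, -2.96255406e-01,  9.55108742e-01,
        -1.61635986e-01],
       [ 0.00000000e+00,  0.00000000e+00,  0.00000000e+00,
         1.00000000e+00]])}
```

View pics/w1.png

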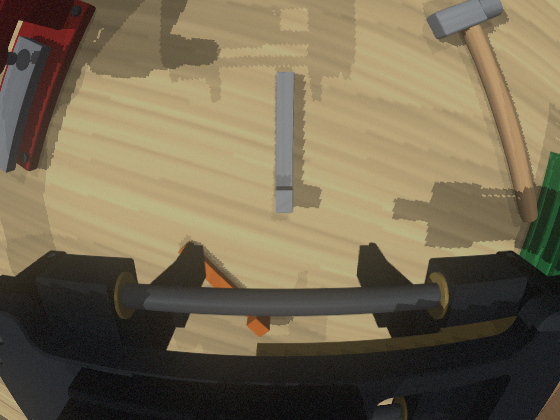

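The wrist view shows the key centred: head at about (285,200), shank end at (285,72). The camera sits on the tool's +x side, so I'll turn the tool half round to keep it away from the cap. I'll measure the key first.

```bash
python3 - <<'E'
from h import *
z=np.load("w1.npz"); P=z["P"];im=z["im"].astype(int)
m=np.zeros((420,560),bool); m[60:225,255:320]=1
m&=(P[...,2]>.005)&(P[...,2]<.045)
q=P[m]; print(len(q)); r=cv2.minAreaRect(q[:,:2].astype(np.float32)); print(r,cv2.boxPoints(r))
for a,b in((.005,.015),(.02,.04)):
    s=q[(q[:,2]>a)&(q[:,2]<b)]; print(len(s),np.median(s[:,2]),s.mean(0),cv2.minAreaRect(s[:,:2].astype(np.float32)))
print(np.median(P[100:200,340:380,2]))
print(P[60:80:5,20:45:4].round(3).tolist()[0])
E
```

```text
2396
((0.5808790922164917, -0.1523667722940445), (0.12927423417568207, 0.016129817813634872), 17.33240509033203) [[ 0.5167743  -0.16392443]
 [ 0.5215796  -0.17932183]
 [ 0.6449839  -0.14080912]
 [ 0.64017856 -0.12541172]]
1945 0.00944325954917044 [ 0.59141478 -0.14909466  0.00945796] ((0.591110110282898, -0.14934906363487244), (0.10800246894359589, 0.016002176329493523), 17.047229766845703)
425 0.02529762301360955 [ 0.53046194 -0.16809981  0.02519972] ((0.529895007610321, -0.16849872469902039), (0.022294236347079277, 0.015679094940423965), 18.014244079589844)
-0.0005319270214826366
[[0.595, 0.146, 0.036], [0.596, 0.14, 0.035], [0.597, 0.133, 0.036], [0.598, 0.127, 0.035], [0.598, 0.123, 0.033], [0.599, 0.12, 0.029], [0.599, 0.12, 0.022]]
```

Request:
{"fn": "drive_tool", "kwargs": {
  "moves": [0, 0, 0, -1, 87, 0, 0, 0, -2, 87, 0, 0, 0, -3, 87, 0, 0, 0, -4, 87, 0, 0, 0, -5, 87]
}}

```text
time_s: 1.9
tool_pos: [0.53, -0.166, 0.1505]
tool_rot: [-180.0, 0.0, 68.4]
force: [0.4, 0.2, 1.0]
grip_width: 0.087
grasp_force: 0.0
```

Request:
{"fn": "drive_tool", "kwargs": {
  "moves": [0, 0, 0, -1, 87, 0, 0, 0, -2, 87, 0, 0, 0, -3, 87, 0, 0, 0, -4, 87, 0, 0, 0, -5, 87]
}}

```text
time_s: 2.52
tool_pos: [0.53, -0.166, 0.1505]
tool_rot: [-180.0, -0.0, 118.4]
force: [-0.4, -0.8, -0.4]
grip_width: 0.0871
grasp_force: 0.0
```

Request:
{"fn": "drive_tool", "kwargs": {
  "moves": [0, 0, 0, -1, 87, 0, 0, 0, -2, 87, 0, 0, 0, -3, 87, 0, 0, 0, -4, 87, 0, 0, 0, -5, 87]
}}

```text
time_s: 3.15
tool_pos: [0.53, -0.166, 0.1505]
tool_rot: [180.0, -0.0, 168.4]
force: [0.0, -0.8, 0.1]
grip_width: 0.0871
grasp_force: 0.0
```

Request:
{"fn": "drive_tool", "kwargs": {
  "moves": [0, 0, 0, -1, 60, -0.01, -0.06, 0, -2, 50, -0.01, -0.06, 0.8, -2.92, 40, -0.01, -0.06, 2.0, -2.92, 40, -0.01, -0.06, 3.0, -2.92, 40]
}}

```text
time_s: 3.78
tool_pos: [0.5296, -0.1684, 0.0291]
tool_rot: [180.0, -0.0, -162.7]
force: [0.4, -0.4, -0.3]
grip_width: 0.0451
grasp_force: 0.0
```

Request:
{"fn": "drive_tool", "kwargs": {
  "moves": [0, 0, 0.3, 0, 40, 0, 0, 0.55, 0, 40, 0, 0, 0.66, 0, 40, 0, 0, 0.66, 0, 40, 0, 0, 0.66, 0, 40]
}}

```text
time_s: 4.4
tool_pos: [0.5307, -0.1687, 0.0052]
tool_rot: [-179.9, 0.1, -162.8]
force: [-0.4, -0.4, 0.3]
grip_width: 0.04
grasp_force: 0.0
```

Request:
{"fn": "drive_tool", "kwargs": {
  "moves": [0, 0, 0.04, 0, 12, 0, 0, 0.04, 0, 12, 0, 0, 0.04, 0, 12, 0, 0, 0.04, 0, 12, 0, 0, 0.04, 0, 12],
  "squeeze": 45
}}

```text
time_s: 5.03
tool_pos: [0.5299, -0.1685, 0.0026]
tool_rot: [-180.0, 0.0, -162.8]
force: [0.2, 0.8, 0.3]
grip_width: 0.0157
grasp_force: 45.0
```

Request:
{"fn": "drive_tool", "kwargs": {
  "moves": [0, 0, -0.2, 0, 12, 0, 0, -1.0, 0, 12, 0, 0, -2, 0, 12, 0, 0, -3, 0, 12, 0, 0, -3, 0, 12]
}}

```text
time_s: 5.65
tool_pos: [0.5325, -0.1692, 0.1267]
tool_rot: [-179.8, 0.4, -162.8]
force: [-0.3, -0.4, -1.8]
grip_width: 0.0158
grasp_force: 45.0
```

```bash
python3 - <<'E'
from h import *
im,d,p,P,o=wrist(); save(im,"w2.png"); np.savez("w2.npz",im=im,d=d,p=p,P=P)
print(o["tool_pos"],o["tool_rot"],o["qpos"],o["grip_width"],o["grasp_force"])
im,d,P=cloud("side"); save(im,"s2.png")
g=(np.ptp(im.astype(int),axis=2)<30)
m=(np.linalg.norm(P[...,:2]-np.array([.58,-.152]),axis=2)<.09)&(P[...,2]>.06)&(P[...,2]<.16)&g
tx=np.array([np.cos(np.radians(17.2)),np.sin(np.radians(17.2))])
q=P[m]; s=(q[:,:2]-o["tool_pos"][:2])@tx
for a in range(15,120,15):
    k=(s>a/1e3)&(s<(a+15)/1e3); print(a,k.sum(),q[k].mean(0).round(4) if k.any() else "", q[k][:,2].max() if k.any() else "")
E
```

```text
[ 0.5324779  -0.16919193  0.12667193] [-179.75402364    0.35680485 -162.79867093] [ 20.2215493   11.12821142  -5.9399578  103.45538285   1.28719464
  65.04733123 121.05869094] 0.01577069534134676 44.98952573369024
15 21 [ 0.5513 -0.1541  0.1283] 0.13379556677813295
30 23 [ 0.5651 -0.1497  0.1285] 0.13430733905052045
45 31 [ 0.5817 -0.1471  0.1294] 0.13301555625119385
60 37 [ 0.5956 -0.1439  0.1299] 0.13439469875200305
75 35 [ 0.6097 -0.1398  0.1303] 0.13564306079717717
90 39 [ 0.624  -0.1347  0.1304] 0.1364347271060764
105 29 [ 0.6376 -0.131   0.1297] 0.13544017543301856
```

View pics/s2.png

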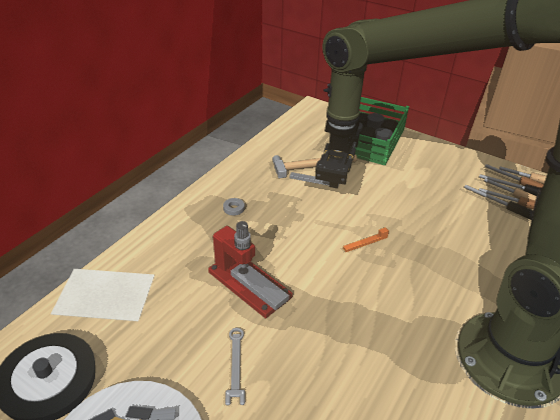

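The key is held level: shank height stays at 0.128–0.130 along its length. I'll refine the gauge pose from the first wrist picture.

```bash
python3 - <<'E'
from h import *
z=np.load("w1.npz"); P=z["P"];im=z["im"].astype(int)
m=np.zeros((420,560),bool); m[0:180,0:100]=1
g=np.ptp(im,axis=2)<30
b=m&(abs(P[...,2]-.035)<.006)&g&(z["d"]>0); q=P[b]
r=cv2.minAreaRect(q[:,:2].astype(np.float32)); print(len(q),np.median(q[:,2]),r,cv2.boxPoints(r).round(4).tolist())
red=(im[...,0]>80)&(im[...,1]<50)
b=m&red&(abs(P[...,2]-.018)<.005)&(z["d"]>0); q=P[b]
r=cv2.minAreaRect(q[:,:2].astype(np.float32)); print(len(q),r,cv2.boxPoints(r).round(4).tolist())
# right edge of bed per row: last bed pixel
e=[]
for v in range(45,165,4):
    c=np.where(g[v,:60]&(abs(P[v,:60,2]-.035)<.006))[0]
    if len(c): e.append(P[v,c[-1]])
e=np.array(e); l=cv2.fitLine(e[:,:2].astype(np.float32),cv2.DIST_HUBER,0,.001,.001).ravel(); print(len(e),l,np.degrees(np.arctan2(l[1],l[0])))
for n in("scene","side"):
    z=np.load(n+".npz"); P=z["P"];im=z["im"].astype(int)
    b=(np.ptp(im,axis=2)<40)&(abs(P[...,2]-.035)<.004)&(np.linalg.norm(P[...,:2]-[.545,.155],axis=2)<.085); q=P[b]
    print(n,len(q),cv2.minAreaRect(q[:,:2].astype(np.float32)))
    c=P[(abs(P[...,2]-.178)<.006)&(np.linalg.norm(P[...,:2]-[.597,.144],axis=2)<.025)]
    print(" captop",len(c),cv2.minEnclosingCircle(c[:,:2].astype(np.float32)),np.median(c,0))
E
```

```text
3081 0.034243034416107376 ((0.5709061026573181, 0.14786791801452637), (0.04944499582052231, 0.20241887867450714), 77.92012786865234) [[0.4668000042438507, 0.14489999413490295], [0.6646999716758728, 0.10249999910593033], [0.675000011920929, 0.1509000062942505], [0.4771000146865845, 0.1932000070810318]]
1037 ((0.5653859972953796, 0.1494135558605194), (0.08891089260578156, 0.1711924821138382), 79.18936920166016) [[0.4729999899864197, 0.121799997985363], [0.6410999894142151, 0.08969999849796295], [0.657800018787384, 0.1770000010728836], [0.4896000027656555, 0.20909999310970306]]
30 [ 0.9802836  -0.19759564  0.54757005  0.13043702] -11.396394
scene 275 ((0.538820743560791, 0.1394938975572586), (0.039981111884117126, 0.15412713587284088), 65.90840148925781)
 captop 85 ((0.597737193107605, 0.1434224396944046), 0.013601884245872498) [0.60098596 0.14193239 0.17964146]
side 936 ((0.5447131395339966, 0.15613508224487305), (0.04665868729352951, 0.15235351026058197), 78.61308288574219)
 captop 105 ((0.5956850647926331, 0.1456337422132492), 0.014640256762504578) [0.59490268 0.14735523 0.18021101]
```

Request:
{"fn": "drive_tool", "kwargs": {
  "moves": [0.4, 0.9, 0, 0.95, 12, 0.84, 1.8, 0, 1.9, 12, 1.26, 2.69, 0, 2.86, 12, 0.91, 3.9, 0, 2.86, 12, 0.56, 5.1, 0, 2.86, 12]
}}

```text
time_s: 6.38
tool_pos: [0.4465, 0.0209, 0.1211]
tool_rot: [-180.0, -0.1, 168.5]
force: [0.9, 0.6, -0.9]
grip_width: 0.0156
grasp_force: 45.0
```

Request:
{"fn": "drive_tool", "kwargs": {
  "moves": [0.22, 1.0, 0, 0, 12, 0.45, 2.0, 0, 0, 12, 0.67, 3.0, 0, 0, 12, 0.84, 3.76, 0, 0, 12, 0.84, 3.76, 0, 0, 12]
}}

```text
time_s: 7.0
tool_pos: [0.4432, 0.1763, 0.121]
tool_rot: [-180.0, -0.2, 168.9]
force: [-0.4, -0.7, -2.1]
grip_width: 0.0155
grasp_force: 45.0
```

```bash
python3 - <<'E'
from h import *
o=env.get_obs();print(o["tool_pos"],o["tool_rot"],o["qpos"],o["grip_width"],o["force"])
O=np.array([.597,.1432]);g=np.array([.9803,-.1977]);t=np.array([.1977,.9803])
dx=o["tool_pos"][:2]-O; print("gauge xy",dx@g,dx@t)
for n in("side","scene"):
    im,d,P=cloud(n); save(im,n+"3.png")
    q=P[(np.ptp(im.astype(int),axis=2)<35)&(abs(P[...,2]-.12)<.02)]
    s=np.c_[(q[:,:2]-O)@g,(q[:,:2]-O)@t,q[:,2]]; s=s[(s[:,0]>-.14)&(s[:,0]<-.02)&(abs(s[:,1])<.03)]
    for a in range(-140,-20,20):
        k=s[(s[:,0]>a/1e3)&(s[:,0]<(a+20)/1e3)]
        if len(k): print(n,a,len(k),k.mean(0).round(4),k[:,2].max(),k[:,2].min())
E
```

```text
[0.44317091 0.17634195 0.12102274] [-179.98746804   -0.18339744  168.88869218] [ -1.32182681   3.09473695 -23.99500377 113.39622726   1.29049313
  63.93685132  53.03259058] 0.015453880053827942 [-0.44116534 -0.68607436 -2.06135283]
gauge xy -0.1573508178714114 0.0020770476751723987
side -60 9 [-0.0436  0.003   0.129 ] 0.12978620537201505 0.12796181402553486
side -40 5 [-0.0352  0.0038  0.1268] 0.12805841079277308 0.12558935767293566
scene -140 29 [-0.1299 -0.0014  0.1273] 0.12892165319579701 0.12140212014879394
scene -120 28 [-0.109  -0.0011  0.1279] 0.1304886824838673 0.12224078109397399
scene -100 30 [-0.0906 -0.0005  0.1269] 0.12934414132502836 0.12090989638318933
scene -80 30 [-0.0705 -0.0011  0.1271] 0.12903048523922483 0.12180320871195892
scene -60 25 [-0.0512 -0.0034  0.1266] 0.1292201187898522 0.11987865484961178
scene -40 2 [-0.0381 -0.0064  0.1264] 0.1279984601002119 0.12473963083356286
```

Request:
{"fn": "drive_tool", "kwargs": {
  "moves": [0, 0, 0.5, 0, 12, 0, 0, 1.1, 0, 12, 0, 0, 1.6, 0, 12, 0, 0, 2.03, 0, 12, 0, 0, 2.03, 0, 12]
}}

```text
time_s: 7.72
tool_pos: [0.4438, 0.1726, 0.0399]
tool_rot: [-179.9, -0.2, 168.5]
force: [0.5, 0.8, -1.7]
grip_width: 0.0155
grasp_force: 45.0
```

Request:
{"fn": "drive_tool", "kwargs": {
  "moves": [0, 0, 0, 0, 12, 0, 0, 0, 0, 12]
}}

```text
time_s: 7.98
tool_pos: [0.4457, 0.1741, 0.0422]
tool_rot: [180.0, 0.1, 168.6]
force: [-0.3, 0.7, -1.0]
grip_width: 0.0157
grasp_force: 45.0
```

```bash
python3 - <<'E'
from h import *
o=env.get_obs();print(o["tool_pos"],o["tool_rot"],o["force"],o["grip_width"])
O=np.array([.597,.1432]);g=np.array([.9803,-.1977]);t=np.array([.1977,.9803])
dx=o["tool_pos"][:2]-O; print("gauge xy",dx@g,dx@t)
im,d,P=cloud("side"); c=im[190:330,180:340]; cv2.imwrite("pics/s4.png",cv2.resize(c[:,:,::-1],None,fx=4,fy=4,interpolation=cv2.INTER_CUBIC))
E
```

```text
[0.44569029 0.17405886 0.04219035] [1.79963172e+02 8.62831926e-02 1.68598656e+02] [-0.29305522  0.65097596 -1.02954711] 0.01573385360548942
gauge xy -0.15442970340985143 0.0003370065846541274
```

View pics/s4.png

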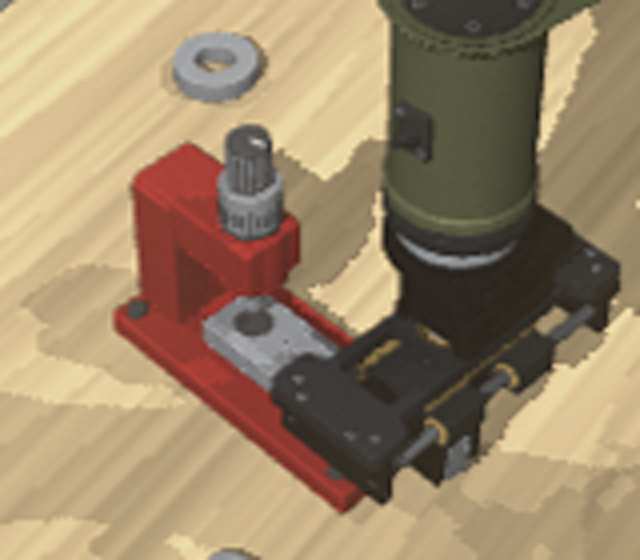

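The crop shows the shank over the bed, pointing at the spindle at (252,318) and in line with it. I'll lower it slightly and slide it in.

Request:
{"fn": "drive_tool", "kwargs": {
  "moves": [0, 0, 0.06, 0, 12, -0.3, 0, 0.06, 0, 12, -0.65, 0, 0.06, 0, 12, -1.0, 0, 0.06, 0, 12, -1.0, 0, 0.06, 0, 12]
}}

```text
time_s: 8.65
tool_pos: [0.4857, 0.1654, 0.039]
tool_rot: [180.0, 0.0, 168.5]
force: [0.5, 0.1, -1.7]
grip_width: 0.0154
grasp_force: 45.0
```

Request:
{"fn": "drive_tool", "kwargs": {
  "moves": [-0.25, 0, 0, 0, 12, -0.5, 0, 0, 0, 12, -0.55, 0, 0, 0, 12, -0.55, 0, 0, 0, 12, -0.55, 0, 0, 0, 12]
}}

```text
time_s: 9.28
tool_pos: [0.5054, 0.1617, 0.0389]
tool_rot: [-180.0, -0.0, 168.6]
force: [0.7, 0.6, -1.7]
grip_width: 0.0155
grasp_force: 45.0
```

Request:
{"fn": "drive_tool", "kwargs": {
  "moves": [0, 0, 0.02, 0, 12, 0, 0, 0.04, 0, 12, 0, 0, 0.04, 0, 12]
}}

```text
time_s: 9.65
tool_pos: [0.5056, 0.1617, 0.0376]
tool_rot: [-180.0, -0.0, 168.6]
force: [-2.2, 0.1, 3.0]
grip_width: 0.0155
grasp_force: 45.0
```

Request:
{"fn": "drive_tool", "kwargs": {
  "moves": [0, 0, 0.01, 0, 16, 0, 0, 0.01, 0, 20, 0, 0, 0, 0, 40, 0, 0, 0, 0, 40, 0, 0, 0, 0, 40]
}}

```text
time_s: 10.28
tool_pos: [0.5058, 0.1616, 0.0373]
tool_rot: [180.0, 0.0, 168.6]
force: [0.3, -1.1, 0.6]
grip_width: 0.0378
grasp_force: 0.0
```

Request:
{"fn": "drive_tool", "kwargs": {
  "moves": [0.0, 0, -0.5, 0, 40, 0.3, 0, -1.5, 0, 40, 1, 0, -2.8, 0, 40, 1.3, 0, -4.2, 0, 40, 1.3, 0, -5, 0, 40]
}}

```text
time_s: 10.9
tool_pos: [0.4548, 0.1728, 0.2407]
tool_rot: [179.9, 0.2, 168.7]
force: [0.4, 0.1, -0.2]
grip_width: 0.0398
grasp_force: 0.0
```

```bash
python3 - <<'E'
from h import *
o=env.get_obs();print(o["tool_pos"],o["tool_rot"],o["qpos"],o["force"],o["wrist_torque"])
im,d,P=cloud("side"); c=im[190:330,180:340]; cv2.imwrite("pics/s5.png",cv2.resize(c[:,:,::-1],None,fx=4,fy=4,interpolation=cv2.INTER_CUBIC))
E
```

```text
[0.4548426  0.17283554 0.24073525] [179.91223719   0.24184057 168.6775099 ] [  0.20433715  -1.459044   -23.60863574 103.46961979  -0.53101211
  77.61909075  55.39167673] [ 0.38082433  0.08085488 -0.21531735] [ 0.1015095  -0.11181121 -0.03792137]
```

View pics/s5.png

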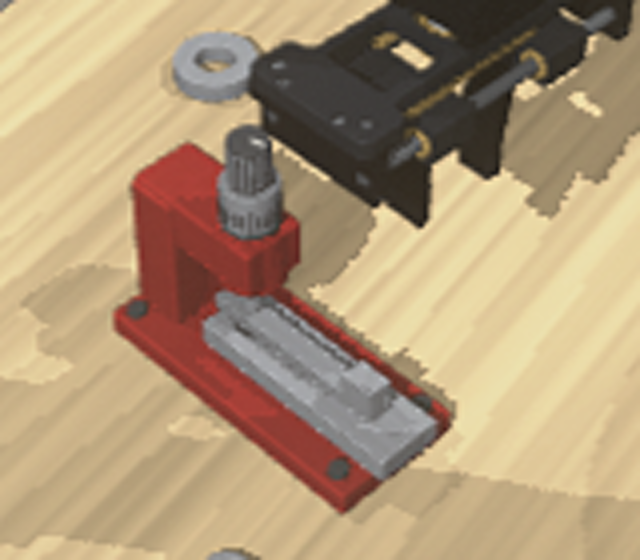

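The key lies flat and straight along the bed, with its shank under the spindle and its head outside. Next I hover over the cap and wind the wrist back.

Request:
{"fn": "drive_tool", "kwargs": {
  "moves": [-1, 0, 0, -1, 60, -2, 0, 0, -2, 60, -3, 0, 0.2, -3, 60, -3.63, 0, 0.55, -4, 60, -3.63, 0, 0.55, -4, 60]
}}

```text
time_s: 11.58
tool_pos: [0.5974, 0.1418, 0.2129]
tool_rot: [179.9, -0.2, -151.6]
force: [-0.2, 0.0, -0.2]
grip_width: 0.0598
grasp_force: 0.0
```

Request:
{"fn": "drive_tool", "kwargs": {
  "moves": [0, 0, 0, 0, 60, 0, 0, 0, 0, 60]
}}

```text
time_s: 11.82
tool_pos: [0.5965, 0.144, 0.2163]
tool_rot: [-180.0, 0.1, -151.4]
force: [0.3, 1.0, 0.2]
grip_width: 0.0597
grasp_force: 0.0
```

```bash
python3 - <<'E'
from h import *
im,d,p,P,o=wrist(); save(im,"w6.png"); np.savez("w6.npz",im=im,d=d,p=p,P=P)
print(o["tool_pos"],o["tool_rot"],o["qpos"],o["wrist_torque"])
m=(np.linalg.norm(P[...,:2]-[.597,.1432],axis=2)<.022)&(abs(P[...,2]-.18)<.006)
q=P[m]; print(len(q)); 
if len(q): print(cv2.minEnclosingCircle(q[:,:2].astype(np.float32)),np.median(q,0),q.mean(0))
v,u=np.where(m); print(u.min(),u.max(),v.min(),v.max())
E
```

```text
[0.59652608 0.14397974 0.21632467] [-1.79973924e+02  6.08113179e-02 -1.51402151e+02] [  2.65325288  15.4958792  -22.59619214  88.57137455   6.06199435
  77.07681615  98.04374421] [ 0.12442958  0.04607355 -0.03134503]
1213
((0.5963734984397888, 0.1429409384727478), 0.013703104108572006) [0.59524879 0.14252931 0.17981926] [0.59536477 0.14261825 0.17954922]
260 300 215 254
```

View pics/w6.png

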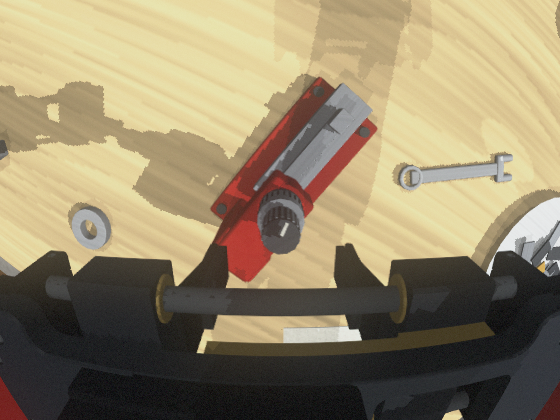

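Wrist view: cap disc at about (281,235), centred between the fingers, with the key in place behind it. Going down onto the cap.

Request:
{"fn": "drive_tool", "kwargs": {
  "moves": [0, 0, 0.5, 0, 50, 0, 0, 1.0, 0, 40, 0, 0, 1.4, 0, 40, 0, 0, 1.5, 0, 40, 0, 0, 1.5, 0, 40]
}}

```text
time_s: 12.5
tool_pos: [0.5971, 0.1432, 0.155]
tool_rot: [180.0, -0.0, -151.4]
force: [0.0, -0.9, -0.3]
grip_width: 0.0399
grasp_force: 0.0
```

Request:
{"fn": "drive_tool", "kwargs": {
  "moves": [0, 0, 0, 0, 34, 0, 0, 0, 0, 30, 0, 0, 0, 0, 22, 0, 0, 0, 0, 22, 0, 0, 0, 0, 22],
  "squeeze": 50
}}

```text
time_s: 13.12
tool_pos: [0.5971, 0.1439, 0.1558]
tool_rot: [180.0, 0.0, -151.4]
force: [-1.6, 1.7, 3.6]
grip_width: 0.025
grasp_force: 50.0
```

```bash
cat > s.py <<'E'
from h import *
o=env.get_obs();print(o["time_s"],o["tool_pos"].round(4),o["tool_rot"].round(2),"F",o["force"].round(2),"T",o["wrist_torque"].round(3),"j7",o["qpos"][6].round(1),o["effort"][6].round(3),o["grip_width"],o["grasp_force"])
E
python3 s.py
```

```text
13.125 [0.5971 0.1439 0.1558] [ 1.7997e+02  4.0000e-02 -1.5137e+02] F [-1.64  1.73  3.65] T [ 0.54   0.282 -0.026] j7 97.4 0.013 0.025011167926843172 49.99978671781719
```

Request:
{"fn": "drive_tool", "kwargs": {
  "moves": [0, 0, 0, 0.8, 22, 0, 0, 0, 1.6, 22, 0, 0, 0, 2.4, 22, 0, 0, 0, 3.2, 22]
}}

```text
time_s: 13.62
tool_pos: [0.5971, 0.1436, 0.1558]
tool_rot: [180.0, 0.0, 176.4]
force: [-1.2, 0.2, 1.8]
grip_width: 0.0251
grasp_force: 50.0
```

```bash
python3 s.py
```

```text
13.625 [0.5971 0.1436 0.1558] [1.7999e+02 3.0000e-02 1.7639e+02] F [-1.17  0.19  1.8 ] T [0.278 0.216 0.198] j7 66.2 0.939 0.02512710561482776 49.9954464007169
```

Request:
{"fn": "drive_tool", "kwargs": {
  "moves": [0, 0, 0, 0.8, 22, 0, 0, 0, 1.6, 22, 0, 0, 0, 2.4, 22]
}}

```text
time_s: 14.0
tool_pos: [0.5971, 0.1435, 0.1558]
tool_rot: [180.0, 0.0, 152.4]
force: [-1.0, -0.2, 2.8]
grip_width: 0.0253
grasp_force: 50.0
```

```bash
python3 s.py
```

```text
14.0 [0.5971 0.1435 0.1558] [1.7999e+02 2.0000e-02 1.5239e+02] F [-1.01 -0.21  2.75] T [0.197 0.302 0.149] j7 43.0 0.941 0.02525662972206835 49.99539261683822
```

Request:
{"fn": "drive_tool", "kwargs": {
  "moves": [0, 0, 0, 0.8, 22, 0, 0, 0, 1.6, 22, 0, 0, 0, 2.4, 22]
}}

```text
time_s: 14.38
tool_pos: [0.597, 0.1433, 0.1558]
tool_rot: [-180.0, 0.0, 128.4]
force: [-1.6, 1.5, 2.5]
grip_width: 0.0247
grasp_force: 50.0
```

```bash
python3 s.py
```

```text
14.375 [0.597  0.1433 0.1558] [-1.8000e+02  1.0000e-02  1.2838e+02] F [-1.59  1.48  2.49] T [0.149 0.294 0.124] j7 19.7 0.941 0.02470665354173985 49.9953031539917
```

Request:
{"fn": "drive_tool", "kwargs": {
  "moves": [0, 0, 0, 0.7, 22, 0, 0, 0, 1.4, 22]
}}

```text
time_s: 14.62
tool_pos: [0.5969, 0.1433, 0.1558]
tool_rot: [-180.0, 0.0, 114.4]
force: [-1.8, 0.5, 3.2]
grip_width: 0.0249
grasp_force: 50.0
```

```bash
python3 s.py
```

```text
14.625 [0.5969 0.1433 0.1558] [-1.7998e+02  1.0000e-02  1.1442e+02] F [-1.82  0.46  3.17] T [0.031 0.459 0.251] j7 6.1 0.8 0.0248544667194935 49.99613229185343
```

Request:
{"fn": "drive_tool", "kwargs": {
  "moves": [0, 0, 0, 0.7, 22, 0, 0, 0, 1.4, 22]
}}

```text
time_s: 14.88
tool_pos: [0.5969, 0.1433, 0.1558]
tool_rot: [-180.0, 0.0, 100.4]
force: [-2.1, 0.1, 4.2]
grip_width: 0.0247
grasp_force: 50.0
```

```bash
python3 s.py
```

```text
14.875 [0.5969 0.1433 0.1558] [-1.7998e+02  2.0000e-02  1.0042e+02] F [-2.07  0.05  4.21] T [0.077 0.494 0.199] j7 -7.5 0.794 0.024652659352074065 49.99622122384608
```

Request:
{"fn": "drive_tool", "kwargs": {
  "moves": [0, 0, 0, 0.7, 22, 0, 0, 0, 1.4, 22]
}}

```text
time_s: 15.12
tool_pos: [0.5968, 0.1432, 0.1558]
tool_rot: [-180.0, 0.0, 86.4]
force: [-3.1, -0.8, 3.0]
grip_width: 0.0246
grasp_force: 50.0
```

```bash
python3 s.py
```

```text
15.125 [0.5968 0.1432 0.1558] [-1.7998e+02  3.0000e-02  8.6430e+01] F [-3.08 -0.75  3.04] T [0.031 0.544 0.286] j7 -21.0 0.698 0.024638418110433716 49.99621108174324
```

Request:
{"fn": "drive_tool", "kwargs": {
  "moves": [0, 0, 0, 0.7, 22, 0, 0, 0, 1.4, 22]
}}

```text
time_s: 15.38
tool_pos: [0.5966, 0.1432, 0.1558]
tool_rot: [-180.0, 0.0, 72.4]
force: [-2.1, 0.4, 3.7]
grip_width: 0.0247
grasp_force: 50.0
```

```bash
python3 s.py
```

```text
15.375 [0.5966 0.1432 0.1558] [-1.7997e+02  4.0000e-02  7.2440e+01] F [-2.1   0.44  3.73] T [0.034 0.628 0.292] j7 -34.6 0.699 0.02472816951517242 49.99619118869305
```

Torque has held at 0.29 N m over two readings, up from about 0.19, so the ratchet is slipping. I stop turning and let go.

Request:
{"fn": "drive_tool", "kwargs": {
  "moves": [0, 0, 0, 0, 30, 0, 0, 0, 0, 45, 0, 0, 0, 0, 50, 0, 0, 0, 0, 50]
}}

```text
time_s: 15.88
tool_pos: [0.5972, 0.143, 0.1552]
tool_rot: [-180.0, 0.0, 72.6]
force: [0.7, -0.5, 0.2]
grip_width: 0.0479
grasp_force: 0.0
```

Request:
{"fn": "drive_tool", "kwargs": {
  "moves": [0, 0, -0.4, 0, 50, 0, 0, -1.2, 0, 50, 0, 0, -2.2, 0, 50, 0, 0, -3, 0, 50, 0, 0, -3, 0, 50]
}}

```text
time_s: 16.5
tool_pos: [0.5989, 0.1437, 0.28]
tool_rot: [179.6, -0.2, 72.6]
force: [0.0, -0.2, -0.2]
grip_width: 0.05
grasp_force: 0.0
```

```bash
python3 s.py; python3 - <<'E'
from h import *
im,d,P=cloud("side"); c=im[190:330,180:340]; cv2.imwrite("pics/s7.png",cv2.resize(c[:,:,::-1],None,fx=4,fy=4,interpolation=cv2.INTER_CUBIC))
E
```

```text
16.5 [0.5989 0.1437 0.28  ] [179.63  -0.23  72.6 ] F [ 0.01 -0.15 -0.18] T [ 0.008  0.03  -0.044] j7 -34.2 0.003 0.05000742930427877 0.0
```

View pics/s7.png

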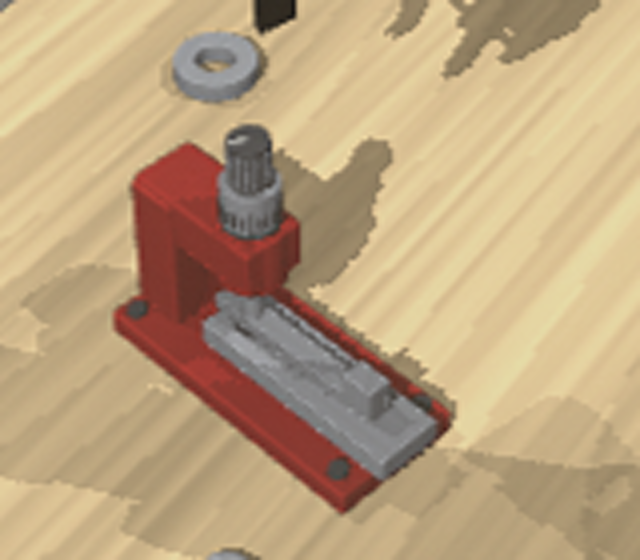

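The crop shows the key still flat and straight on the bed under the spindle, the cap turned, and the gripper clear of everything.

```bash
python3 -c "
from cell import env
print(env.sign_off())"
```

```text
the job is handed in; nothing more can be done
None
```

The job is handed in: the key lies flat on the bed, clamped under the spindle; I turned the cap until the torque held at 0.29 N m over two readings, stopped 28° or less into the 0.9 rad (about 52°) slip limit, let go, and left the hammer, spanner and bearing untouched.

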